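# Seat the small reagent bottle in the block warmer

## Robot

A 6-joint arm with a two-finger parallel gripper is mounted at the origin on a cart in front of the work surface, level with it; the furniture and walls round the work are solid. World frame = base frame: x ahead of the robot, y to its left, z up, the work surface at z = 0. Lengths are in m, angles in rad, forces in N, time in s.
With the tool pointing down it reaches from about 0.325 to 0.9 m from the base axis. Payload 6.1 kg.
Tool frame: the origin (TCP) lies at the very end of the fingers, on their centre line; the grasp point (between the pads) lies 19 mm behind it (robot.hold_point_z is the distance from the TCP to the grasp point, in m); z points along the fingers, y is the line along which they close (so a half turn about z gives the same grasp; the last joint's range is limited). The gripper opens to 87 mm and grips with 3 to 60 N. Pads are 19 mm wide; open, the fingers measure 117 mm over their backs; the gripper's body (75 mm by 190 mm) begins 51 mm behind the grasp point.
Start: joints at [-1.449, 0.22, 1.526, -0, 1.395, -0.126], TCP at [0.153, -0.606, 0.223] pointing down, gripper open.
Joint ranges: [-2.98, 2.98], [-0.91, 2.08], [0.09, 2.57], [-1.24, 4.39], [0.2, 2.65], [-2.68, 2.68]. Speed limits (rad/s): [2.57, 2.57, 3.01, 3.14, 3.14, 3.14].

## Interface

Orientations are given as a rotation vector (axis times angle).
In Python, from plant import robot gives the robot as it stands.
- The arm moves only by the tool move_arm, never from a script. Its argument "targets" is one flat list of numbers, 4 for each row, row after row: the shift along the tool's x, y, z in m, then the turn about the tool's z in rad. In form: [dx, dy, dz, yaw, dx, dy, dz, yaw, ...]. A call has exactly 8 rows; each row shifts and turns the commanded pose from where the row before left it, along the tool's axes as they then stand; what a row does not reach is not made up. A row lasts 1/10 s, in which the tool goes at most 50 mm and 8.59 degrees, less where a joint would pass 70% of its speed; a pose out of reach is approached as far as the arm can. A call with a gripper value outside its range is refused whole. "fingers" is the opening, from -1 (shut) to 1 (fully open), set as the call begins (left out, the last holds). The fingers move at their own pace and stop on an object; "squeeze" is the grip in N (left out, the last holds). Time passes only in rows, so rows that do not move let the fingers close, or fill a call up. It gives the time, the measured TCP pose, the force, the opening and the grip force at its end, in the units of the state.
- robot.sense(): the state, without advancing time (a new reading comes with each control period).
- robot.read_camera(name): name is "scene" or "top"; returns the picture (400x640x3 uint8, red, green, blue); there is no depth.
- robot.camera_model(name): a dict with "fx", "fy", "cx", "cy" (pixels), "D" ([k1, k2, p1, p2, k3] as OpenCV has them; the pictures are not rectified), "R" (3x3) and "t" (3): a world point X has camera coordinates R X + t. Camera axes: x right, y down, z forward; pixel columns grow to the right and rows downward; lengths in m; the calibration is good to about 2 mm. A picture is of the moment at which its call begins. camera_model takes no time and is no camera call.
- robot.sign_off(): hands the job in; it is judged then, once.
The state is a dict: "clock": time; "joints": joint angles; "dq": joint speeds; "joint_torque": joint torques, N m; "ee_pos": TCP position; "orientation": TCP orientation; "ft_force": force on the tool from outside, world axes, zero at the start; "torque": the same for the moment, N m; "finger_gap": finger opening in m; "grip_force": force on a finger pad.
Only numpy, scipy, OpenCV 4.12 (cv2) and the standard library are available. Lean on these libraries where they do the work, as an engineer would, in place of code of your own. Each camera call takes 0.05 s, during which the arm holds its last target. There are 200 camera calls.

## Task

Put the small white-capped bottle into the wide well of the block warmer: tilt it about 15 degrees and dip the low edge of its base a little way (about 5 mm) into the well's mouth first, pause there a moment, then straighten the bottle upright, slide it down gently (do not drop it) until it is fully home on the bottom of the well, and let go. Leave the other two loose bottles standing where they are.

Things in the scene. Friction and masses are not known exactly. Their poses are not given: they have to be found in the camera images.
- small_bottle_centre (a point): Centre (half-way up) of the bottle to insert: smallest of the three loose bottles, clear, white screw cap, upright on the table, z up its axis, under 0.25 kg. 82 mm tall: body 38 mm in diameter up to 66 mm, then a 26 mm cap. Flat base 41 mm below this point; the lowest 28 mm go into the well, so hold it above that. The three bottles trade places from start to start.
- well_mouth (a point): Centre of the wide well's mouth, in the flat top of the fixed warmer's aluminium block, 72 mm above the table; z up. Mouth 59 mm wide, 45-degree countersink 8 mm deep, then a 43 mm bore; flat bottom 28 mm below the mouth. The top reaches 40 mm to each side in x, -40 to +80 mm in y (warmer's axes; yaw varies); four 13 mm tube wells at y = +62 mm are not used. White housing 104 x 148 mm.
- large_bottle_centre (a point): Centre (half-way up) of the large clear bottle with a white screw cap, 52 mm in diameter and 106 mm tall, standing loose on the table: a bystander, to be left where it is.
- dropper_bottle_centre (a point): Centre (half-way up) of the brown bottle with a dropper top, 42 mm in diameter and 120 mm tall, standing loose on the table: a bystander, to be left where it is.
There are look-alikes about, which are no part of the job. What is shaped like the part that bears small_bottle_centre but orange is not meant.

How it is judged:
By the outcome, as a careful person would: the job done as asked, in the order asked, and still so for the second after the job is handed in, with the robot touching nothing.
It also fails if it takes over 42 s, if anything falls off the work surface, if the arm or the gripper's body presses on something with over 40 N, if the wrist force passes 120 N, or if a joint passes its speed limit or range.

## Working session

There is one attempt and no reset: what is moved stays moved. The work goes in short steps, Python scripts to look and compute and a tool call to move; the robot and the scene stay as the last step left them, time stands still between calls to the robot, and variables do not carry over. Pictures are saved under pics/ and viewed, at most 10 in all, crops included, and the job is handed in when it is done.

Besides the shell and the picture viewer there is one more tool, called by a JSON object that holds its "name" and its "arguments". move_arm: Moves the arm, as the interface text tells. Its arguments: {"type":"object","properties":{"targets":{"type":"array","items":{"type":"number"}},"fingers":{"type":"number"},"squeeze":{"type":"number"}},"required":["targets"]}

```bash
mkdir -p pics; ls
cat > h.py <<'E'
import numpy as np, cv2
from plant import robot
def cam(n):
    c=robot.camera_model(n); K=np.array([[c['fx'],0,c['cx']],[0,c['fy'],c['cy']],[0,0,1.]]); return K,np.array(c['D'],float),np.array(c['R']),np.array(c['t'])
def back(n,uv,z):
    K,D,R,t=cam(n); p=cv2.undistortPoints(np.array(uv,float).reshape(-1,1,2),K,D).reshape(-1,2)
    d=np.c_[p,np.ones(len(p))]@R; o=-R.T@t
    return o+d*((z-o[2])/d[:,2])[:,None]
def proj(n,X):
    K,D,R,t=cam(n); return cv2.projectPoints(np.array(X,float).reshape(-1,1,3),cv2.Rodrigues(R)[0],t,K,D)[0].reshape(-1,2)
def snap(n,f,box=None,s=1):
    im=robot.read_camera(n)
    if box: im=im[box[1]:box[3],box[0]:box[2]]
    cv2.imwrite('pics/'+f,cv2.cvtColor(cv2.resize(im,None,fx=s,fy=s,interpolation=cv2.INTER_CUBIC),cv2.COLOR_RGB2BGR))
E
python3 - <<'E'
from h import *
snap('scene','s0.png',s=1.25);snap('top','t0.png',s=1.25)
s=robot.sense();print(s['clock'],s['ee_pos'],s['orientation'],s['finger_gap'],robot.hold_point_z)
for n in('scene','top'):
    K,D,R,t=cam(n);print(n,-R.T@t,R[2],K[0,0])
E
```

```text
pics
0.1 [ 0.15320387 -0.60535043  0.22151494] [-3.11571084e+00 -3.88030366e-01  1.75423519e-05] 0.08727964442009792 0.0187
scene [0.14140938 0.58538648 0.89833152] [ 0.38323307 -0.50595155 -0.77275187] 430.15751150329714
top [0.38386145 0.0372429  0.97961709] [ 0.18904004  0.00329828 -0.98196384] 392.5228792736369
```

View pics/s0.png

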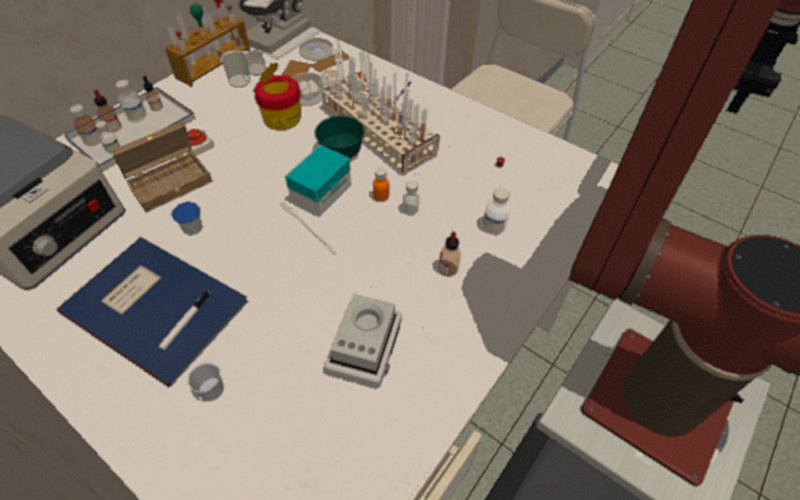

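View pics/t0.png

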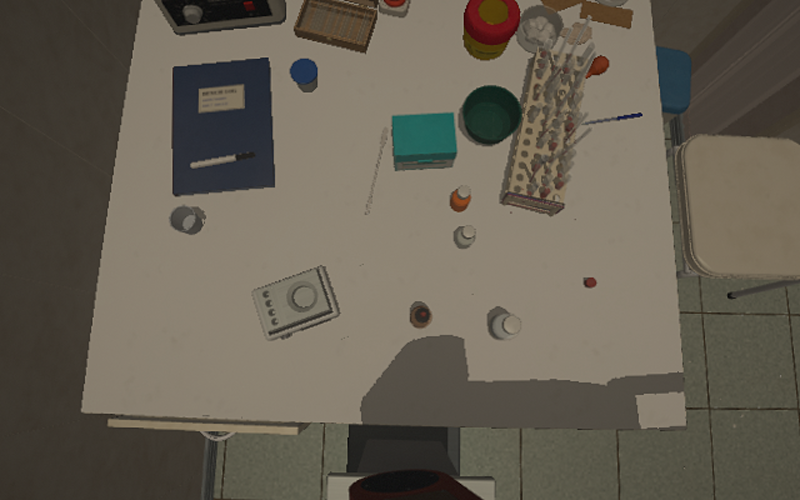

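The scene picture shows the small bottle at about (411,197), orange look-alike at (381,186), dropper bottle at (451,255), large bottle at (498,211), and warmer at (365,338). In the top picture the small bottle is at (465,236) and the well at (302,296). Enlarging next.

Run:
```python
from h import *
a=robot.read_camera('top');b=robot.read_camera('scene')
def cr(im,x,y,w,h,s): return cv2.resize(im[y:y+h,x:x+w],None,fx=s,fy=s,interpolation=cv2.INTER_CUBIC)
# warmer 80x60 *5 ; bottle 80x60 *5
A=np.vstack([np.hstack([cr(a,195,205,80,60,5),cr(a,335,145,80,60,5)]),np.hstack([cr(b,255,230,80,80,5)[:300],cr(b,290,130,80,60,5)])])
cv2.imwrite('pics/c0.png',cv2.cvtColor(A,cv2.COLOR_RGB2BGR))
```

```text
(no output)
```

View pics/c0.png

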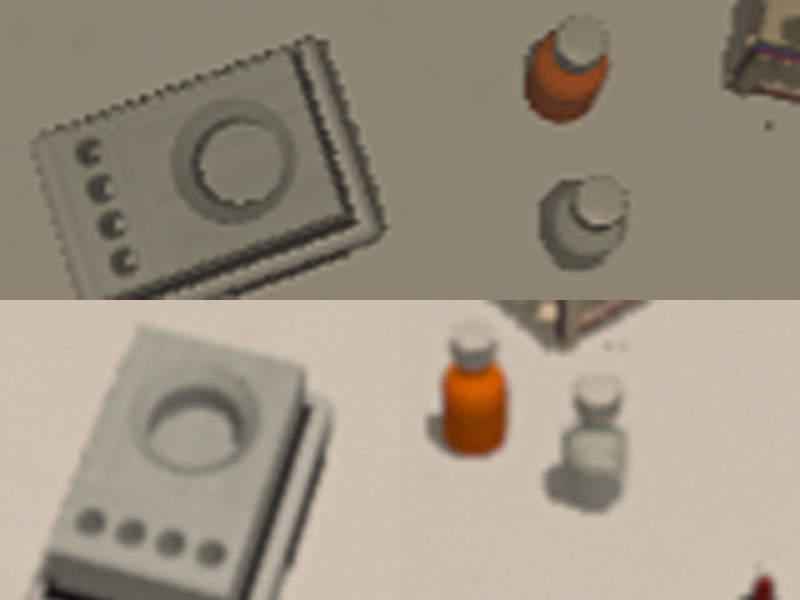

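Run:
```python
from h import *
def P(x,y,ox,oy): return ((x+.5)/5-.5+ox,(y+.5)/5-.5+oy)
print('well top',back('top',[P(234,162,195,205)],.072),'scene',back('scene',[P(197,122,255,230)],.072))
ht=back('top',[P(*q,195,205) for q in((88,152),(100,188),(112,225),(124,262))],.072)
hs=back('scene',[P(x,y-300,255,230) for x,y in((91,521),(131,533),(171,542),(211,553))],.072)
for h in(ht,hs): print(h.mean(0),h[-1]-h[0])
print('cap',back('top',[P(203,200,335,145)],.082),back('scene',[P(199,89,290,130)],.082))
print('orange',back('top',[P(182,43,335,145)],.082),'dropper',back('top',[(420/1.25,315/1.25)],.115),'large',back('top',[(509/1.25,322/1.25)],.106))
# warm block edges
print('block corners top',back('top',[P(292,47,195,205),P(350,215,195,205)],.072))
print(robot.sense()['clock'])
```

```text
well top [[0.47889074 0.21178125 0.072     ]] scene [[0.4785834  0.21657703 0.072     ]]
[0.4563206  0.26999832 0.072     ] [-0.05031108 -0.0205911   0.        ]
[0.45776744 0.27257062 0.072     ] [-0.05015543 -0.02004295  0.        ]
cap [[ 0.61086324 -0.09727549  0.082     ]] [[ 0.61079138 -0.09201442  0.082     ]]
orange [[ 0.68802477 -0.08724159  0.082     ]] dropper [[ 0.44763318 -0.00634393  0.115     ]] large [[ 0.44028273 -0.16512128  0.106     ]]
block corners top [[0.53381707 0.18796827 0.072     ]
 [0.45600964 0.15651879 0.072     ]]
0.2
```

{"name": "move_arm", "arguments": {"targets": [0.04,-0.027,0,0,0.04,-0.027,0,0,0.04,-0.027,0,0,0.04,-0.027,0,0,0.04,-0.027,0,0,0.04,-0.027,0,0,0.04,-0.027,0,0,0.04,-0.027,0,0], "fingers": 1}}

```text
clock: 1.0
ee_pos: [0.4115, -0.3163, 0.2226]
orientation: [3.117, 0.388, 0.0]
ft_force: [0.1, -0.8, -1.1]
finger_gap: 0.0869
grip_force: 0.0
```

{"name": "move_arm", "arguments": {"targets": [0.035,-0.024,0,0,0.035,-0.024,0,0,0.035,-0.024,0,0,0.035,-0.024,0.01,0,0.035,-0.024,0.015,0,0.035,-0.024,0.015,0,0.025,-0.017,0.015,0,0,0,0.015,0]}}

```text
clock: 1.8
ee_pos: [0.6006, -0.101, 0.1516]
orientation: [-3.116, -0.394, -0.001]
ft_force: [-1.1, -0.3, -0.2]
finger_gap: 0.0872
grip_force: 0.0
```

```bash
cat >> h.py <<'E'
def togo(X,Y,Z):
    s=robot.sense(); R=cv2.Rodrigues(np.array(s['orientation']))[0]; d=R.T@(np.array([X,Y,Z])-s['ee_pos'])
    print('t %.2f'%s['clock'],'ee',np.round(s['ee_pos'],4),'togo tool',np.round(d,4),'yang %.3f'%np.arctan2(R[1,1],R[0,1]),'gap %.4f grip %.1f'%(s['finger_gap'],s['grip_force']),'F',np.round(s['ft_force'],1),'tiltz',np.round(R[:,2],3))
E
python3 - <<'E'
from h import *
togo(.611,-.0947,.033)
a=robot.read_camera('top');b=robot.read_camera('scene')
e=robot.sense()['ee_pos']; print(proj('top',[e]),proj('scene',[e]))
def cr(im,x,y,w,h,s): return cv2.resize(im[y:y+h,x:x+w],None,fx=s,fy=s,interpolation=cv2.INTER_CUBIC)
A=np.hstack([cr(a,335,130,80,100,5),cr(b,280,90,80,100,5)])
cv2.imwrite('pics/c1.png',cv2.cvtColor(A,cv2.COLOR_RGB2BGR))
E
```

```text
t 1.80 ee [ 0.6006 -0.101   0.1516] togo tool [ 0.0115 -0.0035  0.1186] yang -1.319 gap 0.0872 grip 0.0 F [-1.1 -0.3 -0.2] tiltz [ 0.001  0.001 -1.   ]
[[382.575049   183.43268804]] [[337.26357351 128.58827434]]
```

View pics/c1.png

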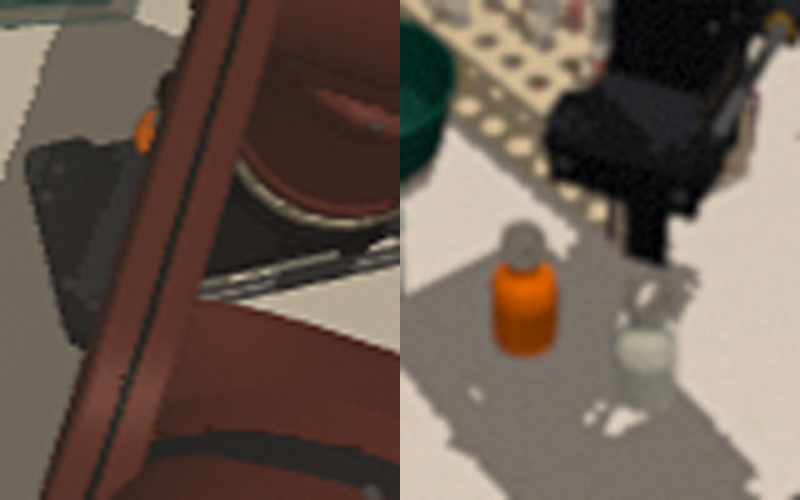

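The crop's right half shows the gripper's near finger tip (bottom edge crop (630–665,262)) just above and beyond the small bottle; top view is occluded by the arm. I'll check the scene camera's bias against the finger's known position.

Run:
```python
from h import *
s=robot.sense();R=cv2.Rodrigues(np.array(s['orientation']))[0];e=np.array(s['ee_pos'])
for x in(-.0095,.0095):
  for y in(-.0436,-.0585):
    p=proj('scene',[e+R@[x,y,0]])[0]; print(x,y,((p-[280,90]+.5)*5-.5+[400,0]).round(0))
```

```text
-0.0095 -0.0436 [674. 254.]
-0.0095 -0.0585 [662. 273.]
0.0095 -0.0436 [639. 244.]
0.0095 -0.0585 [627. 262.]
```

{"name": "move_arm", "arguments": {"targets": [0.005,-0.002,0,0,0.0065,-0.0025,0,0,0,0,0.025,0,0,0,0.03,0,0,0,0.03,0,0,0,0.022,0,0,0,0.01,0,0,0,0.001,0]}}

```text
clock: 2.7
ee_pos: [0.6084, -0.0975, 0.0339]
orientation: [-3.117, -0.387, 0.002]
ft_force: [0.2, -0.4, 0.3]
finger_gap: 0.0871
grip_force: 0.0
```

Run:
```python
from h import *
togo(.611,-.0935,.033)
b=robot.read_camera('scene')
cv2.imwrite('pics/c2.png',cv2.cvtColor(cv2.resize(b[90:190,280:380],None,fx=5,fy=5,interpolation=cv2.INTER_CUBIC),cv2.COLOR_RGB2BGR))
```

```text
t 2.70 ee [ 0.6084 -0.0975  0.0339] togo tool [ 0.0035 -0.0032  0.0009] yang -1.324 gap 0.0871 grip 0.0 F [ 0.2 -0.4  0.3] tiltz [-0.001  0.    -1.   ]
```

View pics/c2.png

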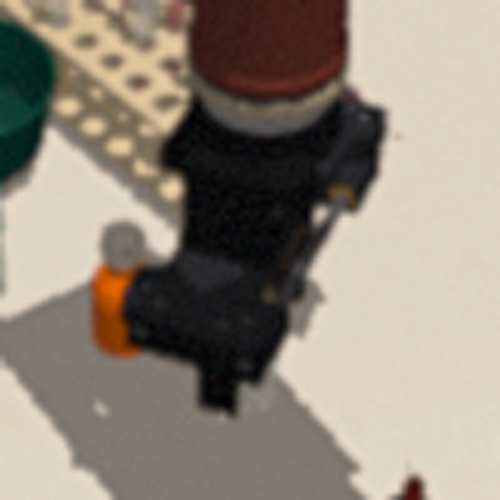

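The hand is down around the bottle, near finger at crop (220,400), clear of the orange bottle. Nudging 3 mm and closing.

{"name": "move_arm", "arguments": {"targets": [0.003,-0.003,0,0,0,0,0,0,0,0,0,0,0,0,0,0,0,0,0,0,0,0,0,0,0,0,0,0,0,0,0,0], "fingers": -1, "squeeze": 12}}

```text
clock: 3.55
ee_pos: [0.6111, -0.0936, 0.0346]
orientation: [3.117, 0.388, 0.0]
ft_force: [-0.6, -0.3, -0.7]
finger_gap: 0.0376
grip_force: 12.0
```

Run:
```python
from h import *
togo(.611,-.0935,.033)
```

```text
t 3.55 ee [ 0.6111 -0.0936  0.0346] togo tool [-0.0001 -0.0001  0.0016] yang -1.323 gap 0.0376 grip 12.0 F [-0.6 -0.3 -0.7] tiltz [ 0. -0. -1.]
```

{"name": "move_arm", "arguments": {"targets": [0,0,-0.005,0,0,0,-0.015,-0.12,0,0,-0.02,-0.12,0,0,-0.02,-0.12,0,0,-0.02,-0.12,0,0,-0.02,-0.12,0,0,-0.015,-0.12,0,0,-0.005,-0.12]}}

```text
clock: 4.35
ee_pos: [0.6121, -0.0936, 0.1571]
orientation: [2.682, 1.631, 0.004]
ft_force: [-0.4, -0.4, -2.5]
finger_gap: 0.0378
grip_force: 12.0
```

{"name": "move_arm", "arguments": {"targets": [0,0,0,-0.107,0,0,0,-0.107,0,0,0,-0.107,0,0,0,-0.107,0,0,0,-0.107,0,0,0,-0.107,0,0,0,-0.107,0,0,0,-0.107]}}

```text
clock: 5.15
ee_pos: [0.6108, -0.0933, 0.1545]
orientation: [-1.765, -2.598, 0.0]
ft_force: [-0.2, 0.6, -2.1]
finger_gap: 0.038
grip_force: 12.0
```

{"name": "move_arm", "arguments": {"targets": [0.015,-0.001,0,0,0.03,-0.001,0,0,0.04,-0.0015,0,0,0.045,-0.0015,0,0,0.045,-0.0015,0,0,0.04,-0.0015,0,0,0.03,-0.0015,0,0,0.015,-0.001,0,0]}}

```text
clock: 5.95
ee_pos: [0.5044, 0.1477, 0.1545]
orientation: [-1.771, -2.594, -0.0]
ft_force: [0.0, -0.0, -1.5]
finger_gap: 0.0375
grip_force: 12.0
```

Run:
```python
from h import *
togo(.506,.1444,.097)
a=robot.read_camera('top');b=robot.read_camera('scene')
s=robot.sense();e=np.array(s['ee_pos'])
R=cv2.Rodrigues(np.array(s['orientation']))[0]
for n in('top','scene'): print(n,proj(n,[e+R@[0,0,.0346],e]).round(1))
def cr(im,x,y,w,h,s): return cv2.resize(im[y:y+h,x:x+w],None,fx=s,fy=s,interpolation=cv2.INTER_CUBIC)
A=np.hstack([cr(a,195,175,100,100,4),cr(b,250,180,100,100,4)])
cv2.imwrite('pics/c3.png',cv2.cvtColor(A,cv2.COLOR_RGB2BGR))
```

```text
t 5.95 ee [0.5044 0.1477 0.1545] togo tool [-0.0037  0.0003  0.0575] yang 0.373 gap 0.0375 grip 12.0 F [ 0.  -0.  -1.5] tiltz [-0.001  0.001 -1.   ]
top [[267.4 223.7]
 [265.5 221.3]]
scene [[304.1 215.3]
 [303.9 205.9]]
```

View pics/c3.png

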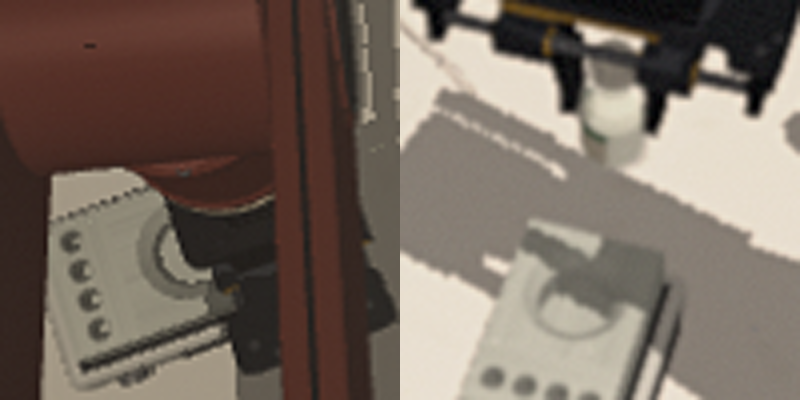

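The scene half shows the bottle held upright between the fingers (base centre near crop (613,144), predicted (618,143)) just short of the block. Tool can only yaw, so I'll tilt the bottle by pivoting it in the pads, against the block's near edge.

{"name": "move_arm", "arguments": {"targets": [-0.004,0,0.01,0,0,0,0.015,0,0,0,0.015,0,0,0,0.012,0,0,0,0.0055,0,0,0,0,0,0,0,0,0,0,0,0,0]}}

```text
clock: 6.85
ee_pos: [0.5087, 0.1412, 0.0978]
orientation: [1.77, 2.594, 0.001]
ft_force: [0.0, 0.0, -0.6]
finger_gap: 0.0379
grip_force: 12.0
```

{"name": "move_arm", "arguments": {"targets": [0.002,0,0,0,0.002,0,0,0,0.002,0,0,0,0.002,0,0,0,0.002,0,0,0,0.002,0,0,0,0.002,0,0,0,0.001,0,0,0]}}

```text
clock: 7.65
ee_pos: [0.5024, 0.1553, 0.097]
orientation: [-1.771, -2.595, -0.0]
ft_force: [-0.2, -0.8, -1.1]
finger_gap: 0.0381
grip_force: 12.0
```

Run:
```python
from h import *
togo(.4775,.2145,.1066)
```

```text
t 7.65 ee [0.5024 0.1553 0.097 ] togo tool [ 0.0642 -0.0016 -0.0096] yang 0.373 gap 0.0381 grip 12.0 F [-0.2 -0.8 -1.1] tiltz [-0.  0. -1.]
```

{"name": "move_arm", "arguments": {"targets": [0.001,0,0,0,0.001,0,0,0,0.001,0,0,0,0.001,0,0,0,0.001,0,0,0,0.001,0,0,0,0.001,0,0,0,0,0,0,0]}}

```text
clock: 8.45
ee_pos: [0.5004, 0.1616, 0.0974]
orientation: [1.77, 2.594, 0.001]
ft_force: [1.0, -2.4, 0.8]
finger_gap: 0.0375
grip_force: 12.0
```

{"name": "move_arm", "arguments": {"targets": [0.001,0,0,0,0.001,0,0,0,0.001,0,0,0,0.001,0,0,0,0,0,0,0,0,0,0,0,0,0,0,0,0,0,0,0]}}

```text
clock: 9.25
ee_pos: [0.4985, 0.1654, 0.097]
orientation: [-1.771, -2.595, -0.0]
ft_force: [1.9, -1.8, 1.1]
finger_gap: 0.0373
grip_force: 12.0
```

Run:
```python
from h import *
togo(.4775,.2145,.1066)
b=robot.read_camera('scene')
cv2.imwrite('pics/c4.png',cv2.cvtColor(cv2.resize(b[180:280,250:350],None,fx=6,fy=6,interpolation=cv2.INTER_CUBIC),cv2.COLOR_RGB2BGR))
```

```text
t 9.25 ee [0.4985 0.1654 0.097 ] togo tool [ 0.0534 -0.0017 -0.0096] yang 0.373 gap 0.0373 grip 12.0 F [ 1.9 -1.8  1.1] tiltz [-0.  0. -1.]
```

View pics/c4.png

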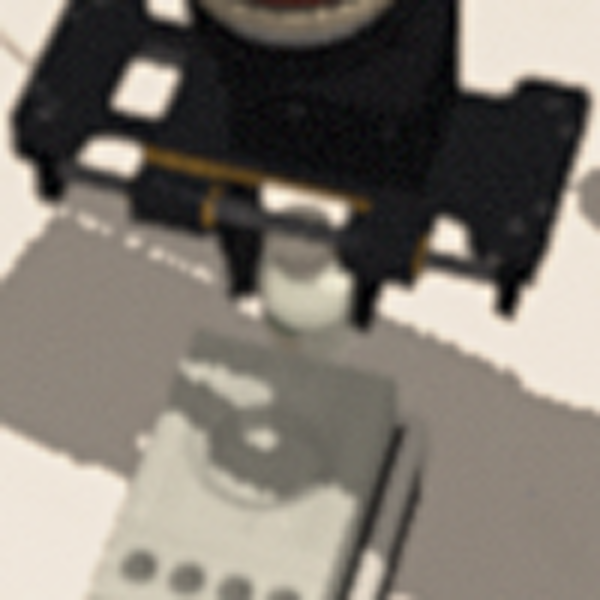

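Cap now leans towards the camera (cap at crop (300,235), base hidden behind the block's far edge at y≈335): the bottle is pivoting under about 2.5 N. Continuing, then backing off and lifting to check the tilt.

{"name": "move_arm", "arguments": {"targets": [0.001,0,0,0,0.001,0,0,0,0.001,0,0,0,0.001,0,0,0,0.001,0,0,0,0,0,0,0,0,0,0,0,0,0,0,0]}}

```text
clock: 10.1
ee_pos: [0.4967, 0.17, 0.097]
orientation: [-1.771, -2.595, -0.0]
ft_force: [1.6, -2.3, 2.6]
finger_gap: 0.0373
grip_force: 12.0
```

{"name": "move_arm", "arguments": {"targets": [-0.005,0,0,0,-0.005,0,-0.01,0,0,0,-0.015,0,0,0,-0.015,0,0,0,-0.01,0,0,0,0,0,0,0,0,0,0,0,0,0]}}

```text
clock: 10.9
ee_pos: [0.4998, 0.1607, 0.1464]
orientation: [-1.77, -2.594, 0.001]
ft_force: [0.1, 0.5, -1.3]
finger_gap: 0.0375
grip_force: 12.0
```

```bash
cat >> h.py <<'E'
def model(n,tilt,off=.0534):
    "outlines (pixels) of base, shoulder and cap-top rings of the held bottle for a tilt about tool y"
    s=robot.sense();R=cv2.Rodrigues(np.array(s['orientation']))[0];e=np.array(s['ee_pos'])
    G=e-R[:,2]*.0187; T=np.radians(tilt); ax=np.cos(T)*-R[:,2]+np.sin(T)*R[:,0]; u=np.cos(T)*R[:,0]+np.sin(T)*R[:,2]; v=R[:,1]
    a=np.linspace(0,2*np.pi,40); out=[]
    for h,r in((0,.019),(.066,.019),(.082,.013)):
        out.append(proj(n,[G+ax*(h-off)+r*(np.cos(q)*u+np.sin(q)*v) for q in a]))
    return out
E
python3 - <<'E'
from h import *
togo(.4775,.2145,.1066)
b=robot.read_camera('scene')
c=np.clip(proj('scene',[robot.sense()['ee_pos']])[0]-[33,40],0,1e3).astype(int)
C=cv2.resize(b[c[1]:c[1]+75,c[0]:c[0]+66],None,fx=6,fy=6,interpolation=cv2.INTER_CUBIC)
A=[C]
D=C.copy()
for t,col in((10,(0,0,255)),(15,(0,255,0)),(20,(255,0,0))):
  for i,r in enumerate(model('scene',t)):
    if i!=1: cv2.polylines(D,[(((r+[-1.2,0]-c+.5)*6-.5)).round().astype(int).reshape(-1,1,2)],True,col,1)
cv2.imwrite('pics/c5.png',cv2.cvtColor(np.hstack([C,D]),cv2.COLOR_RGB2BGR))
E
```

```text
t 10.90 ee [0.4998 0.1607 0.1464] togo tool [ 0.0583 -0.0011  0.0399] yang 0.373 gap 0.0375 grip 12.0 F [ 0.1  0.5 -1.3] tiltz [-0.001 -0.    -1.   ]
```

View pics/c5.png

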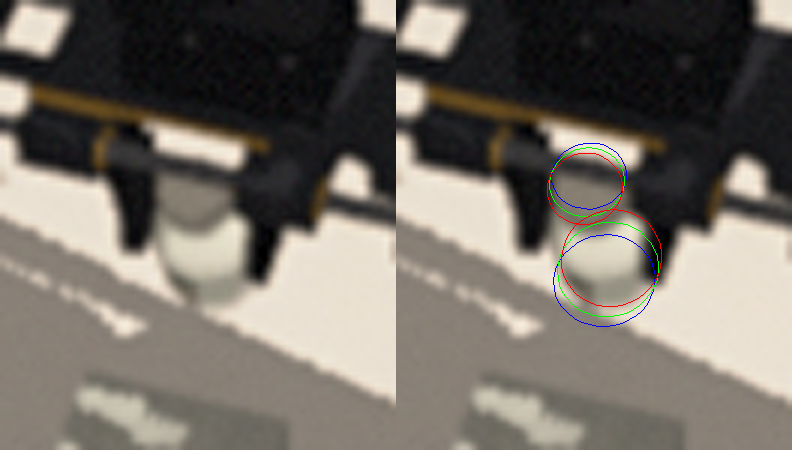

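Left half shows the bottle tilted, its base's lowest visible edge at crop y≈308; the overlay rings put 10° at 326, 15° at 317 and 20° at 306, so about 18°. Checking numerically.

Run:
```python
from h import *
b=robot.read_camera('scene').astype(int)
c=(proj('scene',[robot.sense()['ee_pos']])[0]-[33,40]).astype(int)
print(c)
for t in (0,12,15,18,21):
  r=model('scene',t); i=r[0][:,1].argmax(); print(t,'base low',r[0][i].round(1),'left/right',r[0][:,0].min().round(1),r[0][:,0].max().round(1),'captop centre',r[2].mean(0).round(1))
u0=c[0]+28
print('cols',list(range(u0,u0+14)))
for v in range(c[1]+42,c[1]+58): print(v,[int(b[v,u].sum()//3) for u in range(u0,u0+14)], b[v,u0+6].tolist())
```

```text
[268 173]
0 base low [302.3 229.7] left/right 293.7 310.7 captop centre [301.5 200. ]
12 base low [303.9 226.3] left/right 295.3 312.1 captop centre [300.7 202.4]
15 base low [304.3 225.3] left/right 295.6 312.5 captop centre [300.5 203. ]
18 base low [304.7 224.3] left/right 296.0 312.8 captop centre [300.3 203.7]
21 base low [305.1 223.2] left/right 296.4 313.1 captop centre [300.1 204.3]
cols [296, 297, 298, 299, 300, 301, 302, 303, 304, 305, 306, 307, 308, 309]
215 [194, 204, 206, 207, 210, 210, 212, 212, 212, 212, 210, 199, 145, 74] [223, 218, 196]
216 [180, 192, 199, 206, 206, 206, 207, 209, 208, 205, 203, 188, 136, 67] [220, 211, 191]
217 [153, 169, 185, 192, 195, 198, 198, 198, 197, 197, 190, 168, 120, 59] [211, 203, 182]
218 [126, 137, 156, 173, 184, 186, 186, 185, 184, 180, 168, 151, 109, 58] [198, 190, 170]
219 [122, 100, 111, 134, 158, 167, 168, 162, 159, 154, 147, 141, 114, 87] [178, 173, 154]
220 [151, 109, 91, 99, 121, 140, 146, 145, 145, 142, 141, 142, 137, 144] [154, 150, 135]
221 [191, 149, 109, 98, 112, 134, 141, 141, 140, 141, 144, 151, 164, 184] [148, 145, 131]
222 [197, 177, 139, 111, 111, 128, 142, 144, 144, 146, 150, 164, 182, 199] [150, 146, 131]
223 [154, 170, 154, 126, 125, 139, 157, 160, 161, 165, 172, 185, 203, 213] [166, 160, 147]
224 [130, 137, 137, 132, 141, 152, 178, 187, 189, 195, 202, 212, 221, 222] [190, 180, 164]
225 [127, 129, 127, 129, 130, 140, 167, 185, 204, 213, 219, 223, 225, 224] [179, 168, 155]
226 [127, 128, 125, 129, 126, 126, 135, 150, 182, 200, 205, 219, 225, 225] [145, 135, 125]
227 [129, 127, 129, 125, 128, 126, 124, 125, 137, 141, 152, 189, 217, 224] [134, 125, 115]
228 [127, 129, 128, 128, 128, 126, 127, 125, 123, 121, 123, 148, 184, 202] [137, 127, 119]
229 [127, 128, 127, 128, 128, 128, 127, 126, 126, 124, 125, 126, 140, 144] [136, 128, 119]
230 [128, 128, 130, 128, 129, 127, 127, 130, 128, 129, 128, 125, 125, 123] [136, 128, 117]
```

Low base edge at row 223.2 implies about 20°, a bit too much. I'll take some back by nudging the base's high side against the block's far (+y) face.

{"name": "move_arm", "arguments": {"targets": [0.01,0,0,0,0.02,-0.001,0,0,0.03,0,0,0,0.035,0,0,0,0.035,0,0,0,0.03,0,0,0,0.018,0,0,0,0.007,0,0,0]}}

```text
clock: 11.8
ee_pos: [0.4305, 0.3345, 0.1467]
orientation: [-1.767, -2.596, 0.001]
ft_force: [-0.3, -0.2, -1.4]
finger_gap: 0.0375
grip_force: 12.0
```

{"name": "move_arm", "arguments": {"targets": [0,0,0.005,0,0,0,0.012,0,0,0,0.015,0,0,0,0.015,0,0,0,0.0095,0,0,0,0,0,0,0,0,0,0,0,0,0]}}

```text
clock: 12.6
ee_pos: [0.4326, 0.3328, 0.0912]
orientation: [1.771, 2.594, 0.002]
ft_force: [0.1, -0.4, -0.9]
finger_gap: 0.0378
grip_force: 12.0
```

Run:
```python
from h import *
togo(.4775,.2145,.09)
```

```text
t 12.60 ee [0.4326 0.3328 0.0912] togo tool [-0.1265 -0.0013  0.0012] yang 0.373 gap 0.0378 grip 12.0 F [ 0.1 -0.4 -0.9] tiltz [ 0.001  0.001 -1.   ]
```

{"name": "move_arm", "arguments": {"targets": [-0.002,0,0,0,-0.002,0,0,0,-0.002,0,0,0,-0.002,0,0,0,-0.001,0,0,0,0,0,0,0,0,0,0,0,0,0,0,0]}}

```text
clock: 13.4
ee_pos: [0.4353, 0.3242, 0.0905]
orientation: [-1.771, -2.595, 0.0]
ft_force: [-0.1, -0.2, -1.3]
finger_gap: 0.0379
grip_force: 12.0
```

{"name": "move_arm", "arguments": {"targets": [-0.0005,0,0,0,-0.0005,0,0,0,-0.0005,0,0,0,-0.0005,0,0,0,-0.0005,0,0,0,-0.0005,0,0,0,0,0,0,0,0,0,0,0]}}

```text
clock: 14.2
ee_pos: [0.4364, 0.3214, 0.0906]
orientation: [1.771, 2.595, 0.0]
ft_force: [0.6, -0.3, -2.0]
finger_gap: 0.0377
grip_force: 12.0
```

Run:
```python
from h import *
togo(.4775,.2145,.09)
b=robot.read_camera('scene')
c=(proj('scene',[robot.sense()['ee_pos']])[0]-[40,40]).astype(int)
cv2.imwrite('pics/c6.png',cv2.cvtColor(cv2.resize(b[c[1]:c[1]+75,c[0]:c[0]+80],None,fx=7,fy=7,interpolation=cv2.INTER_CUBIC),cv2.COLOR_RGB2BGR))
print(c)
for t in (12,15,18,21):
  r=model('scene',t); i=r[0][:,1].argmax(); print(t,'base low',((r[0][i]-c+.5)*7).round(1),'captop centre',((r[2].mean(0)-c+.5)*7).round(1))
```

```text
t 14.20 ee [0.4364 0.3214 0.0906] togo tool [-0.1145 -0.0007  0.0006] yang 0.373 gap 0.0377 grip 12.0 F [ 0.6 -0.3 -2. ] tiltz [ 0.  0. -1.]
[236 255]
12 base low [308. 368.] captop centre [270.8 232. ]
15 base low [311.3 359.5] captop centre [269.1 237.3]
18 base low [314.6 350.7] captop centre [267.4 242.5]
21 base low [317.9 341.8] captop centre [265.8 247.8]
```

View pics/c6.png

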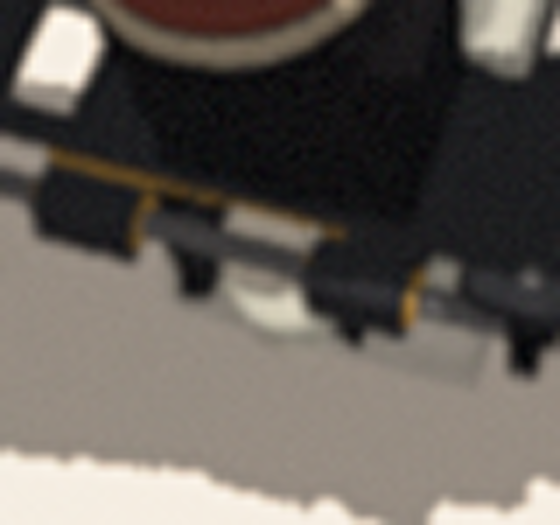

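The bottle is only partly visible here (base's lower edge about crop (280,338)), no contact yet; continuing slowly with force as the guide.

{"name": "move_arm", "arguments": {"targets": [-0.0005,0,0,0,-0.0005,0,0,0,-0.0005,0,0,0,-0.0005,0,0,0,0,0,0,0,0,0,0,0,0,0,0,0,0,0,0,0]}}

```text
clock: 15.05
ee_pos: [0.4371, 0.3196, 0.0905]
orientation: [-1.771, -2.595, 0.0]
ft_force: [0.3, 0.6, -1.2]
finger_gap: 0.0377
grip_force: 12.0
```

{"name": "move_arm", "arguments": {"targets": [-0.0005,0,0,0,-0.0005,0,0,0,-0.0005,0,0,0,0,0,0,0,0,0,0,0,0,0,0,0,0,0,0,0,0,0,0,0]}}

```text
clock: 15.85
ee_pos: [0.4377, 0.3181, 0.0906]
orientation: [1.771, 2.595, 0.0]
ft_force: [-0.3, 0.2, -1.8]
finger_gap: 0.0377
grip_force: 12.0
```

Run:
```python
from h import *
togo(.4775,.2145,.09)
```

```text
t 15.85 ee [0.4377 0.3181 0.0906] togo tool [-0.111  -0.0007  0.0006] yang 0.373 gap 0.0377 grip 12.0 F [-0.3  0.2 -1.8] tiltz [ 0.  0. -1.]
```

{"name": "move_arm", "arguments": {"targets": [-0.0005,0,0,0,-0.0005,0,0,0,-0.0005,0,0,0,-0.0005,0,0,0,0,0,0,0,0,0,0,0,0,0,0,0,0,0,0,0]}}

```text
clock: 16.65
ee_pos: [0.4385, 0.3165, 0.0907]
orientation: [1.771, 2.595, 0.001]
ft_force: [-1.9, 5.0, 1.4]
finger_gap: 0.0376
grip_force: 12.0
```

{"name": "move_arm", "arguments": {"targets": [-0.0005,0,0,0,-0.0005,0,0,0,-0.0005,0,0,0,-0.0005,0,0,0,0,0,0,0,0,0,0,0,0,0,0,0,0,0,0,0]}}

```text
clock: 17.45
ee_pos: [0.4392, 0.3143, 0.0905]
orientation: [1.771, 2.595, -0.0]
ft_force: [-0.7, 2.5, -0.9]
finger_gap: 0.0374
grip_force: 12.0
```

{"name": "move_arm", "arguments": {"targets": [0.003,0,0,0,0.003,0,-0.006,0,0,0,-0.012,0,0,0,-0.014,0,0,0,-0.012,0,-0.005,0,-0.006,0,-0.01,0,0,0,-0.015,0,0,0]}}

```text
clock: 18.25
ee_pos: [0.448, 0.2913, 0.1406]
orientation: [1.77, 2.595, 0.0]
ft_force: [1.3, -0.6, -2.0]
finger_gap: 0.0376
grip_force: 12.0
```

{"name": "move_arm", "arguments": {"targets": [-0.02,0,0,0,-0.02,0,0,0,-0.018,0,0,0,-0.013,0,0,0,-0.006,0,0,0,0,0,0,0,0,0,0,0,0,0,0,0]}}

```text
clock: 19.05
ee_pos: [0.4757, 0.2209, 0.1405]
orientation: [-1.77, -2.595, -0.0]
ft_force: [0.7, -0.5, -1.6]
finger_gap: 0.0379
grip_force: 12.0
```

Run:
```python
from h import *
togo(.4775,.2145,.1048)
b=robot.read_camera('scene')
c=(proj('scene',[robot.sense()['ee_pos']])[0]-[40,35]).astype(int)
C=cv2.resize(b[c[1]:c[1]+75,c[0]:c[0]+80],None,fx=7,fy=7,interpolation=cv2.INTER_CUBIC)
for t,col in((10,(0,0,255)),(15,(0,255,0)),(20,(255,0,0))):
  r=model('scene',t)[0]+[-1.2,0]; i=r[:,1].argmax()
  for k in (i-1,i,(i+1)%40): cv2.circle(C,tuple(((r[k]-c+.5)*7).round().astype(int).tolist()),2,col,-1)
  print(t,((r[i]-c+.5)*7).round(1), r[i].round(1))
cv2.imwrite('pics/c7.png',cv2.cvtColor(C,cv2.COLOR_RGB2BGR))
```

```text
t 19.05 ee [0.4757 0.2209 0.1405] togo tool [-0.0066 -0.0006  0.0357] yang 0.374 gap 0.0379 grip 12.0 F [ 0.7 -0.5 -1.6] tiltz [-0.  0. -1.]
10 [294.4 342.6] [293.6 252.4]
15 [299.4 330.3] [294.3 250.7]
20 [304.3 317.3] [295.  248.8]
```

View pics/c7.png

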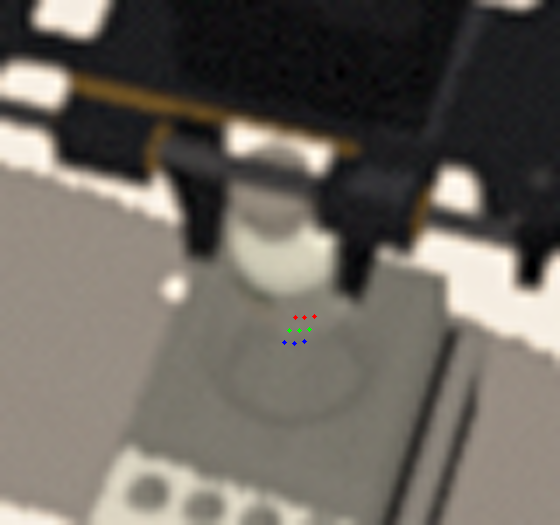

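The bottle hangs tilted over the well (content edge at crop y≈296, base edge about 330, on the 15° marks); mouth ring centred about (293,368). Dipping the low edge now, with a pause.

{"name": "move_arm", "arguments": {"targets": [0,0,0.005,0,0,0,0.007,0,0,0,0.007,0,0,0,0.006,0,0,0,0.005,0,0,0,0.004,0,0,0,0.002,0,0,0,0,0]}}

```text
clock: 19.9
ee_pos: [0.4758, 0.2203, 0.1042]
orientation: [-1.771, -2.595, 0.001]
ft_force: [-0.8, -0.5, -0.8]
finger_gap: 0.0374
grip_force: 12.0
```

{"name": "move_arm", "arguments": {"targets": [0,0,0,0,0,0,0,0,0,0,0,0,0,0,0,0,0,0,0,0,0,0,0,0,0,0,0,0,0,0,0,0]}}

```text
clock: 20.7
ee_pos: [0.4759, 0.2204, 0.1045]
orientation: [-1.771, -2.595, 0.0]
ft_force: [0.4, -0.3, -0.4]
finger_gap: 0.0377
grip_force: 12.0
```

Run:
```python
from h import *
togo(.4775,.2145,.097)
```

```text
t 20.70 ee [0.4759 0.2204 0.1045] togo tool [-0.0061 -0.0007  0.0075] yang 0.373 gap 0.0377 grip 12.0 F [ 0.4 -0.3 -0.4] tiltz [-0.  0. -1.]
```

{"name": "move_arm", "arguments": {"targets": [0.001,0,0.001,0,0.001,0,0.001,0,0,0,0.001,0,0,0,0.001,0,0,0,0.001,0,0,0,0.001,0,0,0,0.001,0,0,0,0,0]}}

```text
clock: 21.5
ee_pos: [0.4751, 0.2222, 0.0973]
orientation: [-1.771, -2.595, 0.0]
ft_force: [-0.2, 0.4, -0.5]
finger_gap: 0.038
grip_force: 12.0
```

{"name": "move_arm", "arguments": {"targets": [-0.001,0,0,0,-0.001,0,0,0,-0.001,0,0,0,-0.001,0,0,0,-0.001,0,0,0,-0.001,0,0,0,0,0,0,0,0,0,0,0]}}

```text
clock: 22.3
ee_pos: [0.4779, 0.2168, 0.0979]
orientation: [1.771, 2.594, 0.002]
ft_force: [1.0, 3.5, 1.0]
finger_gap: 0.0373
grip_force: 12.0
```

Run:
```python
from h import *
togo(.4775,.2145,.097)
print(robot.sense()['torque'])
```

```text
t 22.30 ee [0.4779 0.2168 0.0979] togo tool [-0.002  -0.0012  0.0009] yang 0.373 gap 0.0373 grip 12.0 F [1.  3.5 1. ] tiltz [ 0.001  0.    -1.   ]
[ 0.78969374 -0.35754692  0.06208011]
```

{"name": "move_arm", "arguments": {"targets": [-0.001,0,0,0,-0.001,0,0,0,-0.001,0,0,0,-0.001,0,0,0,-0.0005,0,0,0,0,0,0,0,0,0,0,0,0,0,0,0]}}

```text
clock: 23.1
ee_pos: [0.479, 0.2123, 0.0975]
orientation: [1.771, 2.595, -0.0]
ft_force: [1.5, 2.6, -0.0]
finger_gap: 0.0375
grip_force: 12.0
```

Run:
```python
from h import *
togo(.4775,.2145,.097)
print(robot.sense()['torque'])
b=robot.read_camera('scene')
c=(proj('scene',[robot.sense()['ee_pos']])[0]-[40,35]).astype(int)
C=cv2.resize(b[c[1]:c[1]+75,c[0]:c[0]+80],None,fx=7,fy=7,interpolation=cv2.INTER_CUBIC)
for t,col in((-5,(0,0,255)),(0,(0,255,0)),(5,(255,0,0)),(10,(255,255,0))):
  r=model('scene',t)[2]+[-1.2,0]
  p=r[r[:,1].argmin()]; cv2.circle(C,tuple(((p-c+.5)*7).round().astype(int).tolist()),2,col,-1); print(t,((p-c+.5)*7).round(1))
cv2.imwrite('pics/c8.png',cv2.cvtColor(C,cv2.COLOR_RGB2BGR))
```

```text
t 23.10 ee [0.479  0.2123 0.0975] togo tool [ 0.0026 -0.0006  0.0005] yang 0.373 gap 0.0375 grip 12.0 F [ 1.5  2.6 -0. ] tiltz [ 0. -0. -1.]
[ 0.62256397 -0.45128195  0.04741572]
-5 [281.8 127.1]
0 [279.2 131.3]
5 [276.4 136.1]
10 [273.6 141.6]
```

{"name": "move_arm", "arguments": {"targets": [0.0005,0,0.001,0,0.0005,0,0.001,0,0,0,0.001,0,0,0,0.001,0,0,0,0.001,0,0,0,0.001,0,0,0,0.001,0,0,0,0,0]}}

```text
clock: 23.95
ee_pos: [0.4783, 0.2132, 0.0902]
orientation: [-1.771, -2.595, 0.001]
ft_force: [0.0, -0.2, -1.5]
finger_gap: 0.0375
grip_force: 12.0
```

Run:
```python
from h import *
togo(.4775,.2145,.0786)
print(robot.sense()['torque'])
```

```text
t 23.95 ee [0.4783 0.2132 0.0902] togo tool [ 0.0015 -0.0003  0.0116] yang 0.373 gap 0.0375 grip 12.0 F [ 0.  -0.2 -1.5] tiltz [-0.001 -0.    -1.   ]
[ 0.10193962 -0.22546006 -0.02384388]
```

{"name": "move_arm", "arguments": {"targets": [0,0,0.001,0,0,0,0.001,0,0,0,0.001,0,0,0,0.001,0,0,0,0.001,0,0,0,0.001,0,0,0,0.001,0,0,0,0.001,0]}}

```text
clock: 24.75
ee_pos: [0.4787, 0.2134, 0.0825]
orientation: [-1.771, -2.595, 0.0]
ft_force: [-0.1, -0.1, -1.2]
finger_gap: 0.0377
grip_force: 12.0
```

Run:
```python
from h import *
togo(.4775,.2145,.0786)
print(robot.sense()['torque'])
```

```text
t 24.75 ee [0.4787 0.2134 0.0825] togo tool [ 0.0015 -0.0007  0.0039] yang 0.373 gap 0.0377 grip 12.0 F [-0.1 -0.1 -1.2] tiltz [-0.  0. -1.]
[-0.03839074 -0.14397578 -0.01733685]
```

{"name": "move_arm", "arguments": {"targets": [0,0,0.0005,0,0,0,0.0005,0,0,0,0.0005,0,0,0,0.0005,0,0,0,0.0005,0,0,0,0.0005,0,0,0,0.0005,0,0,0,0,0]}}

```text
clock: 25.55
ee_pos: [0.4786, 0.2134, 0.079]
orientation: [-1.771, -2.595, 0.0]
ft_force: [0.5, -0.2, -1.3]
finger_gap: 0.0376
grip_force: 12.0
```

Run:
```python
from h import *
togo(.4775,.2145,.0786)
print(robot.sense()['torque'])
```

```text
t 25.55 ee [0.4786 0.2134 0.079 ] togo tool [ 0.0015 -0.0006  0.0004] yang 0.373 gap 0.0376 grip 12.0 F [ 0.5 -0.2 -1.3] tiltz [-0. -0. -1.]
[ 0.0124176  -0.08241161  0.04451261]
```

{"name": "move_arm", "arguments": {"targets": [0,0,0.0005,0,0,0,0.0005,0,0,0,0.0005,0,0,0,0,0,0,0,0,0,0,0,0,0,0,0,0,0,0,0,0,0]}}

```text
clock: 26.35
ee_pos: [0.479, 0.2132, 0.0785]
orientation: [1.771, 2.594, 0.0]
ft_force: [-1.6, -2.3, 6.3]
finger_gap: 0.0375
grip_force: 12.0
```

Run:
```python
from h import *
togo(.4775,.2145,.0786)
print(robot.sense()['torque'])
```

```text
t 26.35 ee [0.479  0.2132 0.0785] togo tool [ 0.0018 -0.0009 -0.0001] yang 0.373 gap 0.0375 grip 12.0 F [-1.6 -2.3  6.3] tiltz [ 0.001 -0.    -1.   ]
[-0.37043079  0.38755409  0.02288019]
```

{"name": "move_arm", "arguments": {"targets": [0,0,0.0005,0,0,0,0,0,0,0,0,0,0,0,0,0,0,0,0,0,0,0,0,0,0,0,0,0,0,0,0,0], "squeeze": 3}}

```text
clock: 27.15
ee_pos: [0.4789, 0.2134, 0.0771]
orientation: [1.771, 2.595, 0.001]
ft_force: [1.1, -0.6, 4.3]
finger_gap: 0.038
grip_force: 3.0
```

{"name": "move_arm", "arguments": {"targets": [0,0,0,0,0,0,0,0,0,0,0,0,0,0,0,0,0,0,0,0,0,0,0,0,0,0,0,0,0,0,0,0], "fingers": 0.6}}

```text
clock: 27.95
ee_pos: [0.4787, 0.2134, 0.0771]
orientation: [1.771, 2.595, 0.0]
ft_force: [0.6, 0.5, -0.2]
finger_gap: 0.0691
grip_force: 0.0
```

{"name": "move_arm", "arguments": {"targets": [0,0,-0.005,0,0,0,-0.015,0,0,0,-0.02,0,0,0,-0.025,0,0,0,-0.025,0,0,0,-0.02,0,0,0,-0.01,0,0,0,0,0]}}

```text
clock: 28.75
ee_pos: [0.4799, 0.2137, 0.1996]
orientation: [1.769, 2.592, 0.005]
ft_force: [-0.1, -0.9, 0.2]
finger_gap: 0.0697
grip_force: 0.0
```

{"name": "move_arm", "arguments": {"targets": [-0.02,0,0,0,-0.03,0,0,0,-0.035,0,0,0,-0.035,0,0,0,-0.03,0,0,0,-0.02,0,0,0,0,0,0,0,0,0,0,0]}}

```text
clock: 29.55
ee_pos: [0.5399, 0.0551, 0.1959]
orientation: [-1.771, -2.592, 0.001]
ft_force: [0.3, -0.3, -0.0]
finger_gap: 0.0699
grip_force: 0.0
```

Run:
```python
from h import *
togo(.4775,.2145,.0786)
b=robot.read_camera('scene').astype(int)
# expected home: cap top at z=.126, upright at the well axis; find the bright cap blob
p=proj('scene',[[.4775,.2145,.126],[.4775,.2145,.110]])+[-1.2,0]; print('expected cap top/bottom centre',p.round(1))
c=p[0].astype(int); print(c)
for v in range(c[1]-11,c[1]+24,1): print(v,[int(b[v,u].sum()//3) for u in range(c[0]-14,c[0]+15,2)])
```

```text
t 29.55 ee [0.5399 0.0551 0.1959] togo tool [0.171  0.     0.1175] yang 0.372 gap 0.0699 grip 0.0 F [ 0.3 -0.3 -0. ] tiltz [-0.002  0.001 -1.   ]
expected cap top/bottom centre [[293.1 240.3]
 [293.3 244.4]]
[293 240]
229 [195, 193, 196, 182, 114, 105, 107, 108, 104, 114, 107, 108, 107, 107, 107]
230 [194, 195, 196, 192, 143, 108, 107, 108, 107, 109, 108, 107, 108, 109, 110]
231 [194, 195, 194, 195, 186, 124, 107, 106, 108, 107, 108, 109, 110, 107, 108]
232 [194, 194, 194, 195, 198, 162, 123, 105, 108, 108, 109, 107, 108, 110, 109]
233 [194, 193, 193, 194, 199, 193, 159, 109, 106, 107, 108, 110, 108, 108, 110]
234 [194, 190, 184, 188, 194, 197, 186, 135, 115, 106, 106, 106, 108, 107, 108]
235 [193, 189, 167, 176, 184, 189, 193, 168, 144, 126, 108, 107, 107, 106, 108]
236 [194, 187, 160, 164, 167, 170, 187, 178, 173, 161, 116, 105, 108, 107, 109]
237 [195, 183, 159, 161, 157, 158, 179, 178, 180, 178, 133, 104, 102, 106, 107]
238 [194, 176, 160, 158, 153, 164, 177, 177, 180, 182, 148, 112, 108, 108, 107]
239 [194, 167, 160, 159, 155, 162, 178, 177, 180, 183, 159, 132, 124, 116, 109]
24
[... 1191 characters left out ...]
255 [159, 145, 140, 84, 77, 122, 140, 146, 146, 140, 135, 110, 107, 118, 147]
256 [158, 148, 140, 94, 72, 94, 128, 141, 142, 138, 122, 107, 109, 120, 154]
257 [159, 150, 142, 100, 81, 65, 102, 124, 128, 126, 115, 106, 111, 124, 156]
258 [158, 155, 142, 111, 88, 73, 70, 101, 112, 111, 109, 108, 111, 131, 157]
259 [160, 159, 143, 125, 93, 90, 79, 97, 108, 109, 105, 108, 115, 142, 160]
260 [158, 160, 147, 131, 99, 97, 94, 100, 106, 108, 109, 111, 125, 152, 160]
261 [157, 161, 154, 137, 112, 96, 97, 103, 106, 107, 109, 115, 139, 158, 160]
262 [158, 162, 162, 147, 129, 107, 101, 102, 109, 109, 115, 131, 149, 155, 158]
263 [160, 163, 162, 161, 144, 130, 113, 109, 111, 120, 131, 153, 156, 158, 159]
```

Run:
```python
from plant import robot
print(robot.sign_off())
```

```text
the job is handed in; nothing more can be done
None
```

I handed the job in at about 30 s: the small bottle was tilted roughly 15° (estimated from camera images), dipped, paused, straightened, lowered until it touched the bottom at the expected depth, and released. A last camera check puts its cap where it should be; the other two bottles were not touched, though I did not look at them again afterwards.

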